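# Scrape dead chips off the rework plate

### The arm

A 6-joint arm with a two-finger parallel gripper is mounted at the origin on the work surface. World frame = base frame: x ahead of the robot, y to its left, z up, the work surface at z = 0. Lengths are in m, angles in rad, forces in N, time in s.
With the tool pointing down it reaches from about 0.225 to 0.875 m from the base axis. Payload 3.4 kg.
Tool frame: the origin (TCP) lies midway between the tips of the shut fingers; the grasp point (between the pads) lies 19 mm behind it (manip.grip_point_offset is the distance from the TCP to the grasp point, in m); z points along the fingers, y is the line along which they close (so a half turn about z gives the same grasp; the last joint's range is limited). The gripper opens to 85 mm and grips with 20 to 120 N. Pads are 22 mm wide; open, the fingers measure 114 mm over their backs; the gripper's body (76 mm by 85 mm) begins 54 mm behind the grasp point. The pads swing forward as they close: fully open they stand 13 mm farther back than shut.
Start: joints at [-1.454, 0.276, 1.505, -0, 1.361, -0.121], TCP at [0.135, -0.559, 0.231] pointing down, gripper open.
Joint ranges: [-2.89, 2.89], [-0.75, 2.08], [0.22, 2.7], [-1.18, 4.32], [0.11, 2.71], [-2.7, 2.7]. Speed limits (rad/s): [2.57, 2.57, 3.14, 3.14, 3.14, 3.14].

### API

Orientations are given as a unit quaternion [w, x, y, z].
In Python, from rig import manip gives the robot as it stands.
- The arm moves only by the shell command python3 -m handwheel 'ROWS' [FORCE]. ROWS is JSON, a list of rows, each an object with "translation": the shift along the tool's x, y, z in m, a list of three; "angular": the turn, a rotation vector about the tool's x, y, z in degrees, a list of three; "hand": the closure, from 0 (fully open) to 1 (shut). A call has 1 to 10 rows; each row shifts and turns the commanded pose from where the row before left it, along the tool's axes as they then stand; what a row does not reach is not made up. A row lasts 1/12 s, in which the tool goes at most 41.7 mm and 7.16 degrees, less where a joint would pass 70% of its speed; a pose out of reach is approached as far as the arm can. A call with a gripper value outside its range is refused whole. The fingers move at their own pace and stop on an object; FORCE is the grip in N (left out, the last holds). Time passes only in rows, so rows that do not move let the fingers close. It gives the time, the measured TCP pose, the force, the opening and the grip force at its end, in the units of the state.
- manip.get_state(): the state, without advancing time (a new reading comes with each control period).
- manip.get_image(name): name is "scene" or "top"; returns the picture (384x512x3 uint8, red, green, blue); there is no depth.
- manip.camera_info(name): a dict with "camera_matrix" (3x3 intrinsics, pixels), "k1" (the pictures are not rectified: a ray, as slopes to the right and down, at radius r is drawn at 1 + k1 r^2 times it, then the intrinsics apply), "eye" and "orientation" of the camera in the world. Camera axes: x right, y down, z forward; pixel columns grow to the right and rows downward; lengths in m; the calibration is good to about 2 mm. A picture is of the moment at which its call begins. camera_info takes no time and is no camera call.
- manip.sign_off(): hands the job in; it is judged then, once.
The state is a dict: "clock": time; "qpos": joint angles; "qd": joint speeds; "effort": joint torques, N m; "position": TCP position; "ee_rot": TCP orientation; "contact_force": force on the tool from outside, world axes, zero at the start; "moment": the same for the moment, N m; "width": finger opening in m; "gripper_force": force on a finger pad.
Only numpy, scipy, OpenCV 4.12 (cv2) and the standard library are available. Lean on these libraries where they do the work, as an engineer would, in place of code of your own. Each camera call takes 0.05 s, during which the arm holds its last target. There are 200 camera calls.

### The job

Pick up the orange-handled scraper block, set it on the raised metal plate behind the two loose dead chips, and wipe both chips off the plate's edge into the blue catch tray. Then stand the scraper upright on the open bench, clear of the plate and tray, and let go. Move the chips only with the scraper, not with the gripper, and leave the spool, the red cutters and the circuit board where they are.

Things in the scene. Friction and masses are not known exactly. Their poses are not given: they have to be found in the camera images.
- station: Fixed station. Bare aluminium plate 200 x 200 mm, rimless, top 30 mm above the bench; along its whole -y edge an open blue catch tray, 200 (x) by 100 mm (y), floor 4 mm and thin walls 22 mm above the bench (lower than the plate). Origin: plate centre at bench level, z up; the plate spans x, y from -100 to 100 mm, the tray y from -200 to -100 mm, so wipe along -y.
- scraper_center (a point): Centre of the loose upright scraper block, 34 mm above its underside; about 0.25 kg. Flat foot 140 (x) by 28 (y) by 28 mm high, aluminium on black rubber; above it a central orange handle 80 (x) by 24 mm (y), 28 to 68 mm above the underside. Grip the handle from above across its 24 mm, 16 mm above this point. The long sides (along x) wipe, both alike. z up.
- chip_square: Loose black square chip with metal pins, 26 x 26 x 8 mm, about 15 g, flat on the plate at any yaw. Origin: centre of its underside. It starts 22 to 42 mm to the -x side of the plate's middle (station axes).
- chip_long: Loose black oblong chip with metal pins, 32 (x) by 14 (y) by 8 mm, about 15 g, flat on the plate at any yaw. Origin: centre of its underside. It starts 22 to 42 mm to the +x side of the plate's middle. Both chips start between y = -60 and 30 mm (station axes), so one straight stroke takes both.

How it is judged:
By the outcome, as a careful person would: the job done as asked, in the order asked, and still so for the second after the job is handed in, with the robot touching nothing.
It also fails if it takes over 51 s, if anything falls off the work surface, if the arm or the gripper's body presses on something with over 40 N, if the wrist force passes 120 N, or if a joint passes its speed limit or range.

## Working session

There is one attempt and no reset: what is moved stays moved. The work goes in short steps, Python scripts to look and compute and a shell command to move; the robot and the scene stay as the last step left them, time stands still between calls to the robot, and variables do not carry over. Pictures are saved under pics/ and viewed, at most 10 in all, crops included, and the job is handed in when it is done.

```bash
mkdir -p pics; python3 - <<'E'
from rig import manip
import cv2
for n in("scene","top"):
    cv2.imwrite(f"pics/{n}0.png",manip.get_image(n)[:,:,::-1]); print(n,manip.camera_info(n))
s=manip.get_state();print(s, manip.grip_point_offset)
E
```

```text
scene {'camera_matrix': array([[436.23991738,   0.        , 248.00951456],
       [  0.        , 436.23991738, 197.81562618],
       [  0.        ,   0.        ,   1.        ]]), 'k1': -0.02355854106398158, 'eye': array([ 0.85134832, -0.13854742,  0.5779497 ]), 'orientation': array([-0.30021549,  0.84626037,  0.41441636, -0.14823335])}
top {'camera_matrix': array([[364.14575975,   0.        , 255.00706448],
       [  0.        , 364.14575975, 191.81293879],
       [  0.        ,   0.        ,   1.        ]]), 'k1': -0.08765667518700168, 'eye': array([0.44215244, 0.12442645, 0.74459503]), 'orientation': array([ 0.04329753, -0.69873707,  0.71286484, -0.04141927])}
{'clock': 0.1, 'qpos': array([-1.45397604e+00,  2.76549195e-01,  1.50602503e+00,  1.96941831e-05,
        1.36070349e+00, -1.21014472e-01]), 'qd': array([-0.00152679, -0.00083015, -0.00270291,  0.00027174, -0.00055081,
       -0.00072029]), 'effort': array([ 1.62060147e-03, -4.17697227e+01, -2.46405637e+01, -1.28153542e-04,
        5.84154957e-03,  2.55173717e-06]), 'position': array([ 0.13540674, -0.55833686,  0.2305089 ]), 'ee_rot': array([-8.42506581e-04,  9.92937549e-01,  1.18635213e-01,  1.13956737e-05]), 'contact_force': array([-0.09721372,  0.9785229 ,  0.17900467]), 'moment': array([ 0.00068814,  0.03036226, -0.03806878]), 'gripper_force': 0.0, 'width': 0.08502636561276268} 0.0187
```

View pics/top0.png

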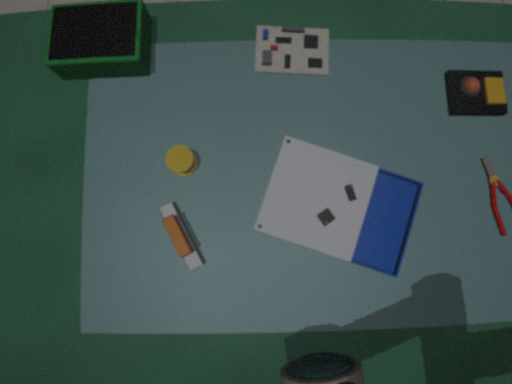

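View pics/scene0.png

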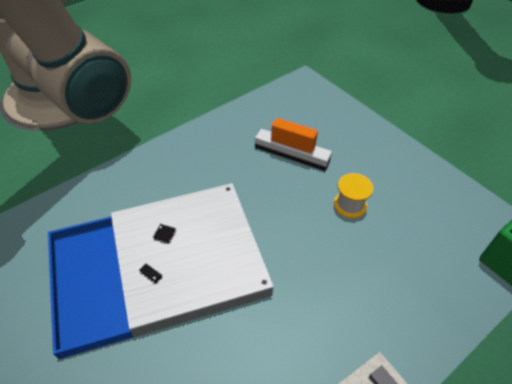

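The top view shows the scraper at about (181,236), the plate centred near (318,198), the chips at (326,216) and (350,192), and the tray to its right. The spool is at (181,160), near the scraper. I'll enlarge both views to pick the corners.

```bash
cat > h.py <<'E'
import numpy as np, cv2
from scipy.spatial.transform import Rotation as R
from scipy.optimize import least_squares
from rig import manip
def cam(n):
    c=manip.camera_info(n); q=c['orientation']; return c['camera_matrix'],c['k1'],c['eye'],R.from_quat(q,scalar_first=True).as_matrix()
def proj(n,P):
    K,k,e,M=cam(n); p=(np.atleast_2d(P)-e)@M; s=p[:,:2]/p[:,2:]; s=s*(1+k*(s**2).sum(1,keepdims=True))
    return s*[K[0,0],K[1,1]]+K[:2,2]
def back(n,uv,z):
    K,k,e,M=cam(n); d=(np.atleast_2d(uv)-K[:2,2])/[K[0,0],K[1,1]]; s=d.copy()
    for _ in range(20): s=d/(1+k*(s**2).sum(1,keepdims=True))
    r=np.c_[s,np.ones(len(s))]@M.T; return e+r*((z-e[2])/r[:,2:])
def place(pose,L):
    x,y,a=pose; L=np.atleast_2d(L); c,s=np.cos(a),np.sin(a)
    return np.c_[x+c*L[:,0]-s*L[:,1],y+s*L[:,0]+c*L[:,1],L[:,2]]
def fit(obs,x0):  # obs: list of (cam, local pts, pixels)
    f=lambda p:np.concatenate([(proj(n,place(p,L))-uv).ravel() for n,L,uv in obs])
    r=least_squares(f,x0,x_scale=[.01,.01,.1]); return r.x,r.fun.reshape(-1,2)
E
python3 - <<'E'
import cv2
t=cv2.imread("pics/top0.png")[130:280,155:430]; cv2.imwrite("pics/tc.png",cv2.convertScaleAbs(cv2.resize(t,None,fx=2.9,fy=2.9,interpolation=cv2.INTER_CUBIC),alpha=1.4))
t=cv2.imread("pics/scene0.png")[110:360,40:380]; cv2.imwrite("pics/sc.png",cv2.resize(t,None,fx=2.3,fy=2.3,interpolation=cv2.INTER_CUBIC))
E
```

```text
(no output)
```

View pics/tc.png

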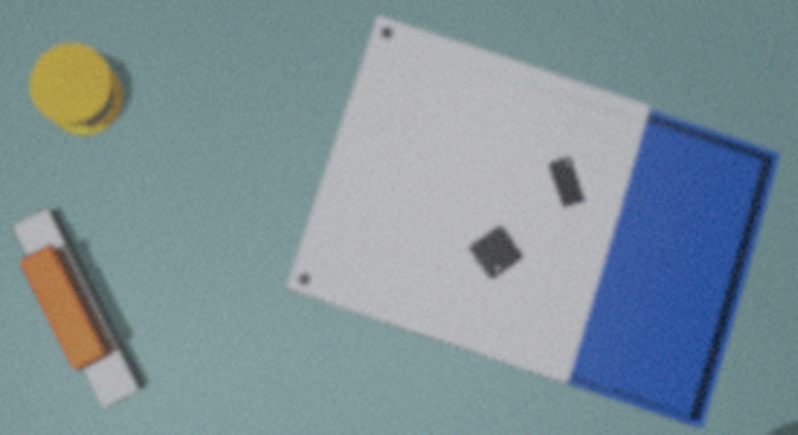

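View pics/sc.png

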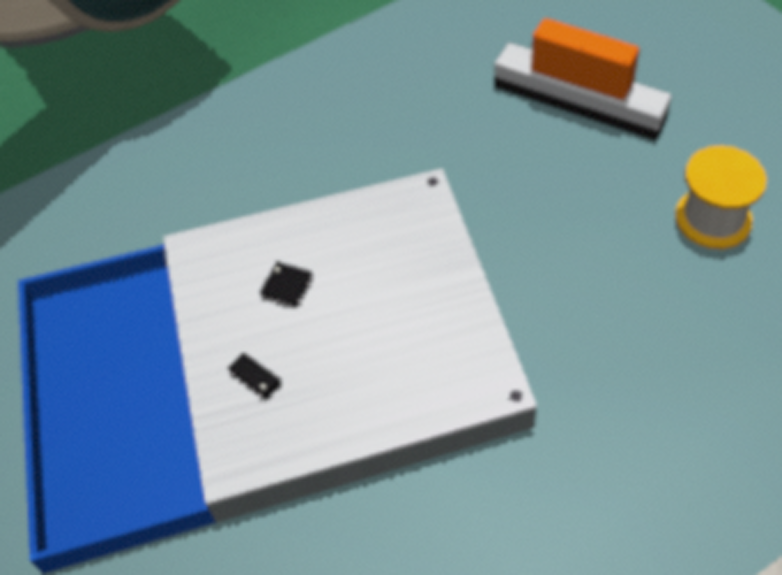

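```bash
cat > m.py <<'E'
from h import *
T=lambda a:(np.array(a,float)+.5)/2.9-.5+[155,130]
S=lambda a:(np.array(a,float)+.5)/2.3-.5+[40,110]
z=.03;a=.1;w=.022
P=np.array([[a,a,z],[-a,a,z],[-a,-a,z],[a,-a,z],[-a,-.2,w],[a,-.2,w]])
oT=("top",P,T([[378,16],[288,287],[570,383],[650,107],[702,426],[778,153]]))
oS=("scene",P,S([[535,404],[443,170],[165,237],[207,503],[19,282],[36,557]]))
x0=[*back("top",T([[470,200]]),.03)[0,:2],-.3]
for o in([oT],[oS],[oT,oS]):
    st,r=fit(o,x0);print("st",st.round(4),np.degrees(st[2]).round(2),r.round(1).tolist() if len(o)>1 else '')
F=np.array([[.07,.014,.028],[.07,-.014,.028],[-.07,-.014,.028],[-.07,.014,.028]])
H=np.array([[.04,.012,.068],[.04,-.012,.068],[-.04,.012,.068]])
sT=("top",np.r_[F,H],T([[14,226],[52,209],[138,386],[106,406],[20,263],[50,246],[76,370]]))
sS=("scene",F,S([[669,93],[657,112],[495,64],[505,45]]))
x0=[*back("top",T([[76,307]]),.03)[0,:2],.45]
for o in([sT],[sS],[sT,sS]):
    sc,r=fit(o,x0);print("sc",sc.round(4),np.degrees(sc[2]).round(2),r.round(1).tolist() if len(o)>1 else '')
def loc(p):
    d=p[:,:2]-st[:2];c,s=np.cos(st[2]),np.sin(st[2]);return np.c_[c*d[:,0]+s*d[:,1],-s*d[:,0]+c*d[:,1]]
print("chips top",loc(back("top",T([[496,252],[567,182]]),.038)).round(4).tolist(),"scene",loc(back("scene",S([[287,282],[255,376]]),.036)).round(4).tolist())
print("spool",back("top",T([[72,83]]),.04).round(3))
E
python3 m.py
```

```text
st [ 0.5152  0.0025 -0.3434] -19.67 
st [ 0.5169  0.0053 -0.3442] -19.72 
st [ 0.5162  0.0044 -0.3437] -19.69 [[-1.1, -0.9], [-1.7, 0.1], [-1.6, -0.5], [-0.6, -1.1], [-0.6, 0.1], [-0.1, -0.7], [0.7, -0.0], [-0.6, -1.1], [-0.9, -0.5], [-0.4, -0.4], [-0.8, -1.0], [-2.6, 1.6]]
sc [0.445  0.2725 0.4729] 27.09 
sc [0.4454 0.2747 0.4927] 28.23 
sc [0.4453 0.2732 0.479 ] 27.45 [[-1.1, -0.1], [-1.7, -0.9], [1.3, 0.9], [-0.4, 0.9], [-0.7, -0.9], [0.3, -1.2], [-0.5, 0.3], [-0.0, 0.1], [0.2, 2.1], [-2.3, -0.1], [-0.5, -1.2]]
chips top [[-0.0326, -0.028], [0.0279, -0.0599]] scene [[-0.0311, -0.0262], [0.0316, -0.0585]]
spool [[0.597 0.274 0.04 ]]
```

```bash
cat > go.py <<'E'
import sys
from h import *
x,y,z,yaw=map(float,sys.argv[1:])
s=manip.get_state(); M=R.from_quat(s['ee_rot'],scalar_first=True).as_matrix()
d=M.T@(np.array([x,y,z])-s['position'])
cy=np.radians(yaw); G=np.array([[np.cos(cy),np.sin(cy),0],[np.sin(cy),-np.cos(cy),0],[0,0,-1]])
print("t",s['clock'],"pos",s['position'].round(4),"d_tool mm",(d*1e3).round(1),"rot deg",np.degrees(R.from_matrix(M.T@G).as_rotvec()).round(2),"q",s['qpos'].round(2),"F",s['contact_force'].round(1),"w",round(s['width'],4),s['gripper_force'])
E
python3 go.py .445 .273 .12 27.4
```

```text
t 0.1 pos [ 0.1354 -0.5583  0.2305] d_tool mm [ 496.7 -734.8  111.8] rot deg [ -0.09  -0.02 -13.77] q [-1.45  0.28  1.51  0.    1.36 -0.12] F [-0.1  1.   0.2] w 0.085 0.0
```

```bash
for i in 1 2; do :; done
python3 -m handwheel '[{"translation":[0.016,-0.0245,0],"angular":[0,0,0],"hand":0},{"translation":[0.0165,-0.0245,0],"angular":[0,0,0],"hand":0},{"translation":[0.0165,-0.0245,0],"angular":[0,0,0],"hand":0},{"translation":[0.0165,-0.0245,0],"angular":[0,0,0],"hand":0},{"translation":[0.0165,-0.0245,0],"angular":[0,0,0],"hand":0},{"translation":[0.0165,-0.0245,0],"angular":[0,0,0],"hand":0},{"translation":[0.0165,-0.0245,0],"angular":[0,0,0],"hand":0},{"translation":[0.0165,-0.0245,0],"angular":[0,0,0],"hand":0},{"translation":[0.0165,-0.0245,0],"angular":[0,0,0],"hand":0},{"translation":[0.0165,-0.0245,0],"angular":[0,0,0],"hand":0}]' 40
python3 -m handwheel '[{"translation":[0.0165,-0.0245,0],"angular":[0,0,0],"hand":0},{"translation":[0.0165,-0.0245,0],"angular":[0,0,0],"hand":0},{"translation":[0.0165,-0.0245,0],"angular":[0,0,0],"hand":0},{"translation":[0.0165,-0.0245,0],"angular":[0,0,0],"hand":0},{"translation":[0.0165,-0.0245,0],"angular":[0,0,0],"hand":0},{"translation":[0.0165,-0.0245,0],"angular":[0,0,0],"hand":0},{"translation":[0.0165,-0.0245,0],"angular":[0,0,0],"hand":0},{"translation":[0.0165,-0.0245,0],"angular":[0,0,0],"hand":0},{"translation":[0.0165,-0.0245,0],"angular":[0,0,0],"hand":0},{"translation":[0.0165,-0.0245,0],"angular":[0,0,0],"hand":0}]'
python3 go.py .445 .273 .12 27.4
```

```text
clock: 0.93
position: [0.2376, -0.2803, 0.231]
ee_rot: [-0.0, 0.993, 0.118, -0.0]
contact_force: [1.0, -0.3, 1.0]
width: 0.0853
gripper_force: 0.0
clock: 1.77
position: [0.3401, -0.0035, 0.2312]
ee_rot: [0.0, 0.993, 0.119, 0.0]
contact_force: [-0.1, -0.3, -0.6]
width: 0.0853
gripper_force: 0.0
t 1.7667 pos [ 0.3401 -0.0035  0.2312] d_tool mm [ 167.1 -244.   111.1] rot deg [ 1.000e-02  0.000e+00 -1.377e+01] q [-0.22 -0.09  1.93 -0.    1.31  1.12] F [-0.1 -0.3 -0.6] w 0.0853 0.0
```

```bash

python3 -m handwheel '[{"translation":[0.021,-0.0305,0.005],"angular":[0,0,0],"hand":0},{"translation":[0.021,-0.0305,0.01],"angular":[0,0,0],"hand":0},{"translation":[0.021,-0.0305,0.01],"angular":[0,0,0],"hand":0},{"translation":[0.021,-0.0305,0.01],"angular":[0,0,0],"hand":0},{"translation":[0.021,-0.0305,0.01],"angular":[0,0,0],"hand":0},{"translation":[0.021,-0.0305,0.01],"angular":[0,0,0],"hand":0},{"translation":[0.021,-0.0305,0.01],"angular":[0,0,0],"hand":0},{"translation":[0.02,-0.0305,0.01],"angular":[0,0,-4],"hand":0},{"translation":[0,0,0.01],"angular":[0,0,-5],"hand":0},{"translation":[0,0,0.01],"angular":[0,0,-4.8],"hand":0}]'
python3 - <<'E'
from h import *
t=manip.get_image("scene")[60:260,180:420,::-1]
cv2.imwrite("pics/g1.png",cv2.resize(t,None,fx=2.5,fy=2.5,interpolation=cv2.INTER_CUBIC))
E
python3 go.py .445 .273 .033 27.4
```

```text
clock: 2.6
position: [0.4454, 0.2735, 0.135]
ee_rot: [0.0, 0.971, 0.241, -0.0]
contact_force: [-1.0, 0.4, 0.5]
width: 0.0857
gripper_force: 0.0
t 2.65 pos [0.4435 0.2719 0.1331] d_tool mm [  2.3  -0.2 100.1] rot deg [-0.01  0.31  0.53] q [ 0.42  0.27  1.77 -0.    1.1   1.5 ] F [-1.2 -0.2 -1.8] w 0.0857 0.0
```

View pics/g1.png

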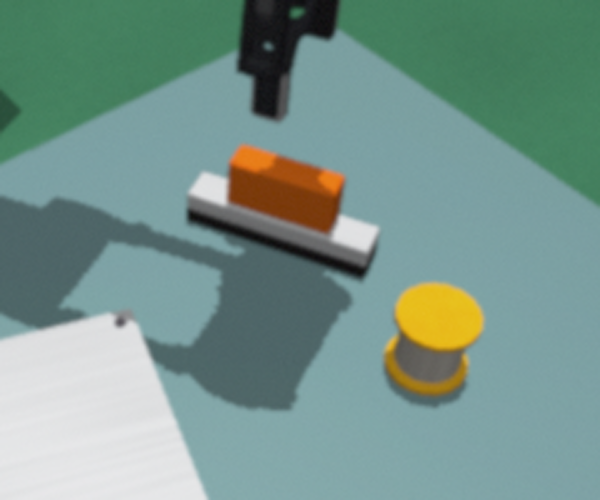

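```bash
python3 - <<'E'
from h import *
s=manip.get_state();M=R.from_quat(s['ee_rot'],scalar_first=True).as_matrix()
P=np.array([s['position']+M@[0,k*.0425,-.013] for k in(1,-1)])
print(((proj("scene",P)-[180,60]+.5)*2.5).round())
t=manip.get_image("top")[150:300,120:280,::-1]
cv2.imwrite("pics/g2.png",cv2.resize(t,None,fx=3.75,fy=3.75,interpolation=cv2.INTER_CUBIC))
print(((proj("top",P)-[120,150]+.5)*3.75).round())
E
python3 go.py .445 .273 .033 27.4
```

```text
[[265. 115.]
 [312.  40.]]
[[262. 279.]
 [ 92. 372.]]
t 2.7 pos [0.4435 0.2713 0.1341] d_tool mm [  2.7  -0.8 101.1] rot deg [-0.01  0.3   0.08] q [ 0.42  0.27  1.77 -0.    1.11  1.51] F [-0.4  0.5 -0.6] w 0.0858 0.0
```

View pics/g2.png

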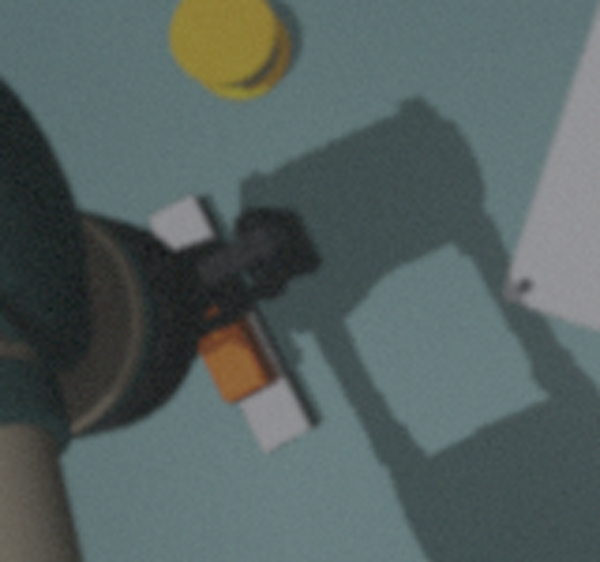

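The picture shows the open fingers straddling the orange handle (about (235,330) in the crop), where the projection puts them. I'll descend now.

```bash

python3 -m handwheel '[{"translation":[0.002,-0.0005,0.01],"angular":[0,0,0],"hand":0},{"translation":[0,0,0.015],"angular":[0,0,0],"hand":0},{"translation":[0,0,0.015],"angular":[0,0,0],"hand":0},{"translation":[0,0,0.015],"angular":[0,0,0],"hand":0},{"translation":[0,0,0.015],"angular":[0,0,0],"hand":0},{"translation":[0,0,0.015],"angular":[0,0,0],"hand":0},{"translation":[0,0,0.011],"angular":[0,0,0],"hand":0},{"translation":[0,0,0.005],"angular":[0,0,0],"hand":0},{"translation":[0,0,0],"angular":[0,0,0],"hand":0},{"translation":[0,0,0],"angular":[0,0,0],"hand":0}]'
python3 go.py .445 .273 .033 27.4
```

```text
clock: 3.53
position: [0.447, 0.2727, 0.0356]
ee_rot: [-0.0, 0.972, 0.236, 0.0]
contact_force: [-0.1, 0.5, 0.3]
width: 0.0851
gripper_force: 0.0
t 3.5333 pos [0.447  0.2727 0.0356] d_tool mm [-1.6 -1.2  2.6] rot deg [ 0.01 -0.03 -0.05] q [ 0.41  0.39  1.89 -0.    0.86  1.51] F [-0.1  0.5  0.3] w 0.0851 0.0
```

```bash

python3 -m handwheel '[{"translation":[-0.001,-0.001,0.002],"angular":[0,0,0],"hand":0.3},{"translation":[0,0,0],"angular":[0,0,0],"hand":0.6},{"translation":[0,0,0],"angular":[0,0,0],"hand":1},{"translation":[0,0,0],"angular":[0,0,0],"hand":1},{"translation":[0,0,0],"angular":[0,0,0],"hand":1},{"translation":[0,0,0],"angular":[0,0,0],"hand":1},{"translation":[0,0,0],"angular":[0,0,0],"hand":1},{"translation":[0,0,0],"angular":[0,0,0],"hand":1},{"translation":[0,0,0],"angular":[0,0,0],"hand":1},{"translation":[0,0,0],"angular":[0,0,0],"hand":1}]' 70
python3 go.py .445 .273 .033 27.4
```

```text
clock: 4.37
position: [0.4454, 0.2734, 0.0335]
ee_rot: [-0.0, 0.972, 0.237, 0.0]
contact_force: [-0.9, 1.0, 3.5]
width: 0.0232
gripper_force: 70.9
t 4.3667 pos [0.4454 0.2734 0.0335] d_tool mm [-0.6  0.2  0.5] rot deg [-0.01 -0.03  0.02] q [0.42 0.39 1.9  0.   0.86 1.51] F [-0.9  1.   3.5] w 0.0232 70.88130712509155
```

```bash

python3 -m handwheel '[{"translation":[0,0,-0.008],"angular":[0,0,0],"hand":1},{"translation":[0,0,-0.018],"angular":[0,0,0],"hand":1},{"translation":[0,0,-0.018],"angular":[0,0,0],"hand":1},{"translation":[0,0,-0.018],"angular":[0,0,0],"hand":1},{"translation":[0,0,-0.01],"angular":[0,0,0],"hand":1},{"translation":[0,0,-0.005],"angular":[0,0,0],"hand":1}]'
python3 go.py .5345 .0563 .11 -19.7
```

```text
clock: 4.87
position: [0.4459, 0.2733, 0.1116]
ee_rot: [-0.0, 0.971, 0.237, 0.001]
contact_force: [0.2, -0.1, -2.3]
width: 0.0233
gripper_force: 70.1
t 4.8667 pos [0.4459 0.2733 0.1116] d_tool mm [-21.4 233.5   1.7] rot deg [-2.000e-02 -1.200e-01  4.713e+01] q [ 0.42  0.3   1.8  -0.    1.04  1.51] F [ 0.2 -0.1 -2.3] w 0.0233 70.12308239936829
```

```bash

python3 -m handwheel '[{"translation":[-0.001,0.012,0],"angular":[0,0,0],"hand":1},{"translation":[-0.0025,0.026,0],"angular":[0,0,0],"hand":1},{"translation":[-0.0025,0.028,0],"angular":[0,0,0],"hand":1},{"translation":[-0.0025,0.028,0],"angular":[0,0,0],"hand":1},{"translation":[-0.0025,0.028,0],"angular":[0,0,0],"hand":1},{"translation":[-0.0025,0.028,0],"angular":[0,0,0],"hand":1},{"translation":[-0.0025,0.028,0],"angular":[0,0,0],"hand":1},{"translation":[-0.0025,0.026,0],"angular":[0,0,0],"hand":1},{"translation":[-0.002,0.020,0],"angular":[0,0,0],"hand":1},{"translation":[-0.001,0.009,0],"angular":[0,0,0],"hand":1}]'
python3 -m handwheel '[{"translation":[0,0,0],"angular":[0,0,2.5],"hand":1},{"translation":[0,0,0],"angular":[0,0,5],"hand":1},{"translation":[0,0,0],"angular":[0,0,6],"hand":1},{"translation":[0,0,0],"angular":[0,0,6],"hand":1},{"translation":[0,0,0],"angular":[0,0,6],"hand":1},{"translation":[0,0,0],"angular":[0,0,6],"hand":1},{"translation":[0,0,0],"angular":[0,0,6],"hand":1},{"translation":[0,0,0],"angular":[0,0,5],"hand":1},{"translation":[0,0,0],"angular":[0,0,3.5],"hand":1},{"translation":[0,0,0],"angular":[0,0,1.1],"hand":1}]'
python3 go.py .5345 .0563 .066 -19.7
python3 - <<'E'
from h import *
t=manip.get_image("scene")[:,:,::-1]
cv2.imwrite("pics/p1.png",cv2.resize(t,None,fx=1.5,fy=1.5,interpolation=cv2.INTER_CUBIC))
E
```

```text
clock: 5.7
position: [0.5339, 0.0531, 0.109]
ee_rot: [0.001, 0.972, 0.236, -0.001]
contact_force: [-0.1, -0.4, -3.1]
width: 0.0236
gripper_force: 70.2
clock: 6.53
position: [0.5324, 0.0567, 0.1093]
ee_rot: [0.0, 0.985, -0.172, -0.001]
contact_force: [-0.0, -0.4, -2.8]
width: 0.0232
gripper_force: 70.1
t 6.5333 pos [0.5324 0.0567 0.1093] d_tool mm [ 2.2 -0.4 43.3] rot deg [ 0.04  0.13 -0.06] q [-0.02  0.32  1.77  0.    1.05  1.89] F [-0.  -0.4 -2.8] w 0.0232 70.09280920028687
```

View pics/p1.png

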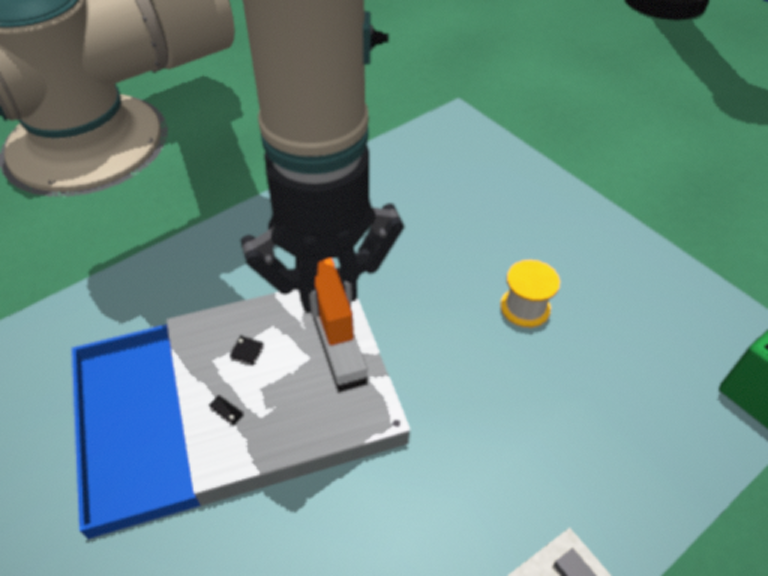

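The scraper hangs level over the plate behind both chips (at (245,350) and (227,410)), parallel to the plate's edge. I'll lower it, slowing down before contact.

```bash

python3 -m handwheel '[{"translation":[0.001,0,0.006],"angular":[0,0,0],"hand":1},{"translation":[0,0,0.011],"angular":[0,0,0],"hand":1},{"translation":[0,0,0.011],"angular":[0,0,0],"hand":1},{"translation":[0,0,0.008],"angular":[0,0,0],"hand":1},{"translation":[0,0,0.004],"angular":[0,0,0],"hand":1},{"translation":[0,0,0.002],"angular":[0,0,0],"hand":1},{"translation":[0,0,0],"angular":[0,0,0],"hand":1}]'
python3 -m handwheel '[{"translation":[0,0,0.001],"angular":[0,0,0],"hand":1},{"translation":[0,0,0.0005],"angular":[0,0,0],"hand":1},{"translation":[0,0,0],"angular":[0,0,0],"hand":1}]'
python3 go.py .5345 .0563 .0635 -19.7
```

```text
clock: 7.17
position: [0.5342, 0.0562, 0.0677]
ee_rot: [0.0, 0.985, -0.171, -0.0]
contact_force: [-0.9, -0.0, -2.4]
width: 0.0231
gripper_force: 70.1
clock: 7.42
position: [0.5348, 0.0562, 0.0671]
ee_rot: [-0.0, 0.985, -0.171, 0.0]
contact_force: [0.0, -0.2, -2.6]
width: 0.0236
gripper_force: 70.1
t 7.4167 pos [0.5348 0.0562 0.0671] d_tool mm [-0.3 -0.   3.6] rot deg [-0.01 -0.05  0.03] q [-0.02  0.37  1.82 -0.    0.95  1.89] F [ 0.  -0.2 -2.6] w 0.0236 70.11852264404297
```

```bash

python3 -m handwheel '[{"translation":[0,0,0.001],"angular":[0,0,0],"hand":1},{"translation":[0,0,0.001],"angular":[0,0,0],"hand":1},{"translation":[0,0,0],"angular":[0,0,0],"hand":1}]'
python3 -m handwheel '[{"translation":[0,0,0.001],"angular":[0,0,0],"hand":1},{"translation":[0,0,0],"angular":[0,0,0],"hand":1}]'
python3 go.py .5345 .0563 .0635 -19.7
```

```text
clock: 7.67
position: [0.5344, 0.0562, 0.0647]
ee_rot: [0.0, 0.985, -0.171, -0.0]
contact_force: [-0.1, 0.1, -2.1]
width: 0.0232
gripper_force: 70.1
clock: 7.83
position: [0.5344, 0.0562, 0.0637]
ee_rot: [0.0, 0.985, -0.171, -0.0]
contact_force: [0.9, -0.4, -3.2]
width: 0.0233
gripper_force: 70.1
t 7.8333 pos [0.5344 0.0562 0.0637] d_tool mm [ 0.1 -0.2  0.2] rot deg [0.01 0.01 0.03] q [-0.02  0.37  1.83 -0.    0.94  1.89] F [ 0.9 -0.4 -3.2] w 0.0233 70.11739611625671
```

```bash

python3 -m handwheel '[{"translation":[0,0,0.0005],"angular":[0,0,0],"hand":1},{"translation":[0,0,0],"angular":[0,0,0],"hand":1}]'
python3 -m handwheel '[{"translation":[0,0,0.0005],"angular":[0,0,0],"hand":1},{"translation":[0,0,0],"angular":[0,0,0],"hand":1}]'
python3 go.py .5345 .0563 .0635 -19.7
```

```text
clock: 8.0
position: [0.5344, 0.0562, 0.0635]
ee_rot: [0.0, 0.985, -0.171, 0.0]
contact_force: [-0.9, 0.2, 0.3]
width: 0.0231
gripper_force: 70.6
clock: 8.17
position: [0.5344, 0.0562, 0.0635]
ee_rot: [0.0, 0.985, -0.171, 0.0]
contact_force: [-2.2, 0.2, 5.9]
width: 0.0231
gripper_force: 71.2
t 8.1667 pos [0.5344 0.0562 0.0635] d_tool mm [ 0.1 -0.1  0. ] rot deg [ 0.   -0.02  0.03] q [-0.02  0.37  1.83 -0.    0.94  1.89] F [-2.2  0.2  5.9] w 0.0231 71.20899796485901
```

```bash

python3 -m handwheel '[{"translation":[0,0.004,0],"angular":[0,0,0],"hand":1},{"translation":[0,0.008,0],"angular":[0,0,0],"hand":1},{"translation":[0,0.008,0],"angular":[0,0,0],"hand":1},{"translation":[0,0.008,0],"angular":[0,0,0],"hand":1},{"translation":[0,0.008,0],"angular":[0,0,0],"hand":1},{"translation":[0,0.008,0],"angular":[0,0,0],"hand":1},{"translation":[0,0.008,0],"angular":[0,0,0],"hand":1},{"translation":[0,0.008,0],"angular":[0,0,0],"hand":1},{"translation":[0,0.008,0],"angular":[0,0,0],"hand":1},{"translation":[0,0.008,0],"angular":[0,0,0],"hand":1}]'
python3 go.py .4825 -.0875 .0635 -19.7
```

```text
clock: 9.0
position: [0.5097, -0.016, 0.0635]
ee_rot: [-0.001, 0.985, -0.171, 0.001]
contact_force: [1.5, 4.5, 5.6]
width: 0.023
gripper_force: 71.1
t 9.0 pos [ 0.5097 -0.016   0.0635] d_tool mm [-1.5 76.5 -0.1] rot deg [-0.09 -0.14 -0.04] q [-0.17  0.33  1.89  0.    0.92  1.75] F [1.5 4.5 5.6] w 0.023 71.13094568252563
```

```bash

python3 -m handwheel '[{"translation":[0,0.008,0],"angular":[0,0,0],"hand":1},{"translation":[0,0.008,0],"angular":[0,0,0],"hand":1},{"translation":[0,0.008,0],"angular":[0,0,0],"hand":1},{"translation":[0,0.008,0],"angular":[0,0,0],"hand":1},{"translation":[0,0.008,0],"angular":[0,0,0],"hand":1},{"translation":[0,0.008,0],"angular":[0,0,0],"hand":1},{"translation":[0,0.008,0],"angular":[0,0,0],"hand":1},{"translation":[0,0.008,0],"angular":[0,0,0],"hand":1},{"translation":[0,0.008,0],"angular":[0,0,0],"hand":1},{"translation":[0,0.004,0],"angular":[0,0,0],"hand":1}]'
python3 go.py .4825 -.0875 .0635 -19.7
python3 - <<'E'
from h import *
t=manip.get_image("scene")[:,:,::-1]
cv2.imwrite("pics/p2.png",cv2.resize(t,None,fx=1.5,fy=1.5,interpolation=cv2.INTER_CUBIC))
E
```

```text
clock: 9.83
position: [0.4836, -0.0879, 0.0635]
ee_rot: [-0.0, 0.985, -0.172, 0.001]
contact_force: [1.7, 4.5, 6.6]
width: 0.0232
gripper_force: 71.2
t 9.8333 pos [ 0.4836 -0.0879  0.0635] d_tool mm [-1.2 -0.  -0. ] rot deg [-0.05 -0.11 -0.07] q [-0.32  0.31  1.93  0.    0.9   1.59] F [1.7 4.5 6.6] w 0.0232 71.23558759689331
```

View pics/p2.png

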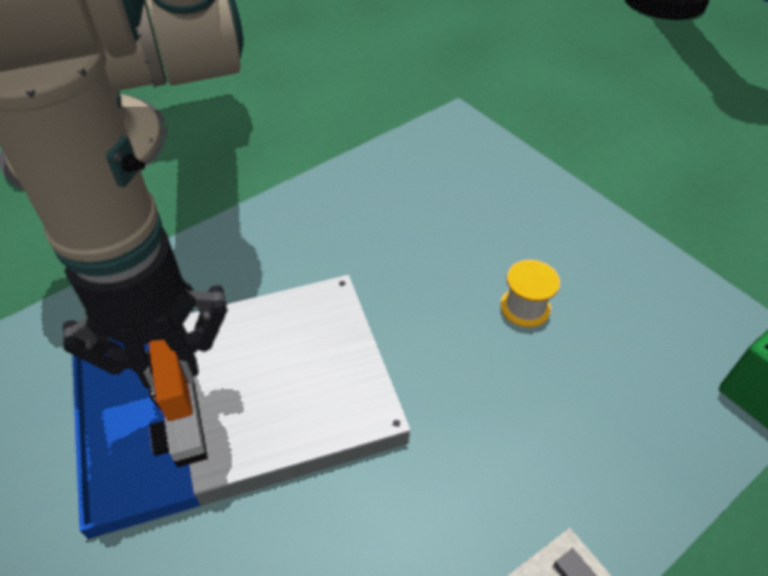

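```bash

python3 -m handwheel '[{"translation":[0,0,-0.006],"angular":[0,0,0],"hand":1},{"translation":[0,0,-0.014],"angular":[0,0,0],"hand":1},{"translation":[0,0,-0.014],"angular":[0,0,0],"hand":1},{"translation":[0,0,-0.014],"angular":[0,0,0],"hand":1},{"translation":[0,0,-0.008],"angular":[0,0,0],"hand":1},{"translation":[0,0,-0.004],"angular":[0,0,0],"hand":1}]'
python3 go.py .445 .273 .12 -19.7
```

```text
clock: 10.38
position: [0.4832, -0.0876, 0.1235]
ee_rot: [0.0, 0.985, -0.171, 0.0]
contact_force: [-0.2, 0.5, -2.2]
width: 0.0229
gripper_force: 70.2
t 10.3833 pos [ 0.4832 -0.0876  0.1235] d_tool mm [-157.3 -326.7    3.1] rot deg [ 0.05 -0.05  0.02] q [-0.32  0.24  1.85 -0.    1.05  1.59] F [-0.2  0.5 -2.2] w 0.0229 70.19188284873962
```

```bash

python3 -m handwheel '[{"translation":[-0.005,-0.01,0],"angular":[0,0,0],"hand":1},{"translation":[-0.0105,-0.0218,0],"angular":[0,0,0],"hand":1},{"translation":[-0.0105,-0.0218,0],"angular":[0,0,0],"hand":1},{"translation":[-0.0105,-0.0218,0],"angular":[0,0,0],"hand":1},{"translation":[-0.0105,-0.0218,0],"angular":[0,0,0],"hand":1},{"translation":[-0.0105,-0.0218,0],"angular":[0,0,0],"hand":1},{"translation":[-0.0105,-0.0218,0],"angular":[0,0,0],"hand":1},{"translation":[-0.0105,-0.0218,0],"angular":[0,0,0],"hand":1},{"translation":[-0.0105,-0.0218,0],"angular":[0,0,0],"hand":1},{"translation":[-0.0105,-0.0218,0],"angular":[0,0,0],"hand":1}]'
python3 -m handwheel '[{"translation":[-0.0105,-0.0218,0],"angular":[0,0,0],"hand":1},{"translation":[-0.0105,-0.0218,0],"angular":[0,0,0],"hand":1},{"translation":[-0.0105,-0.0218,0],"angular":[0,0,0],"hand":1},{"translation":[-0.0105,-0.0218,0],"angular":[0,0,0],"hand":1},{"translation":[-0.01,-0.021,0],"angular":[0,0,0],"hand":1},{"translation":[-0.005,-0.011,0],"angular":[0,0,0],"hand":1},{"translation":[0,0,0],"angular":[0,0,0],"hand":1}]'
python3 go.py .445 .273 .0335 -19.7
python3 - <<'E'
from h import *
t=manip.get_image("scene")[:,:,::-1]
cv2.imwrite("pics/p3.png",cv2.resize(t,None,fx=1.5,fy=1.5,interpolation=cv2.INTER_CUBIC))
E
```

```text
clock: 11.22
position: [0.4572, 0.1422, 0.1217]
ee_rot: [0.0, 0.985, -0.171, -0.001]
contact_force: [0.1, 0.2, -3.0]
width: 0.0229
gripper_force: 70.2
clock: 11.8
position: [0.4443, 0.2744, 0.1218]
ee_rot: [0.0, 0.986, -0.169, -0.001]
contact_force: [1.3, 0.3, -2.8]
width: 0.0229
gripper_force: 70.0
t 11.8 pos [0.4443 0.2744 0.1218] d_tool mm [ 1.2  1.  88.3] rot deg [0.02 0.09 0.2 ] q [0.42 0.29 1.78 0.   1.07 2.33] F [ 1.3  0.3 -2.8] w 0.0229 69.95835900306702
```

View pics/p3.png

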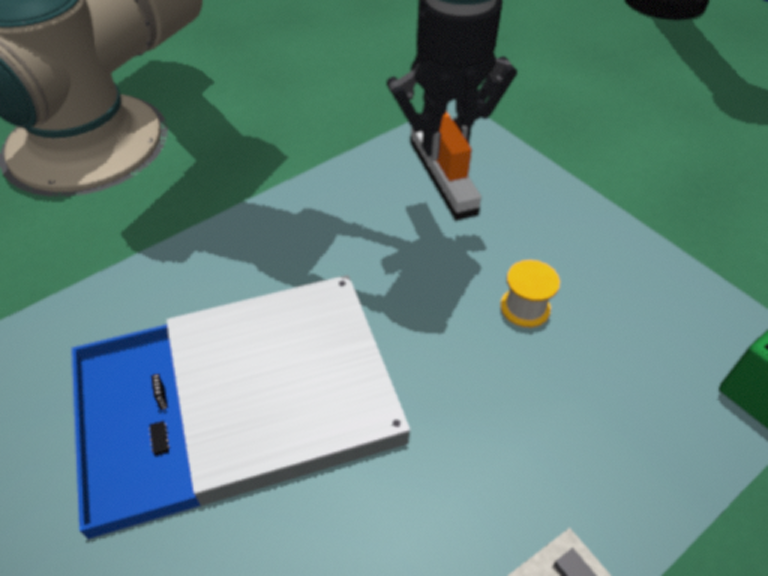

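Both chips lie in the tray at (158,392) and (160,437), and the plate is bare. I'll set the scraper down on the bench.

```bash

python3 -m handwheel '[{"translation":[0,0,0.008],"angular":[0,0,0],"hand":1},{"translation":[0,0,0.016],"angular":[0,0,0],"hand":1},{"translation":[0,0,0.016],"angular":[0,0,0],"hand":1},{"translation":[0,0,0.016],"angular":[0,0,0],"hand":1},{"translation":[0,0,0.014],"angular":[0,0,0],"hand":1},{"translation":[0,0,0.008],"angular":[0,0,0],"hand":1},{"translation":[0,0,0.004],"angular":[0,0,0],"hand":1},{"translation":[0,0,0.002],"angular":[0,0,0],"hand":1},{"translation":[0,0,0],"angular":[0,0,0],"hand":1},{"translation":[0,0,0],"angular":[0,0,0],"hand":1}]'
python3 -m handwheel '[{"translation":[0,0,0.001],"angular":[0,0,0],"hand":1},{"translation":[0,0,0],"angular":[0,0,0],"hand":1}]'
```

```text
clock: 12.68
position: [0.4461, 0.2721, 0.0393]
ee_rot: [-0.0, 0.985, -0.171, 0.001]
contact_force: [-0.5, -0.6, -2.2]
width: 0.0232
gripper_force: 70.2
clock: 12.85
position: [0.4459, 0.2723, 0.0383]
ee_rot: [-0.0, 0.985, -0.171, 0.001]
contact_force: [0.2, -0.6, -3.0]
width: 0.0233
gripper_force: 70.2
```

```bash

python3 -m handwheel '[{"translation":[0,0,0.0015],"angular":[0,0,0],"hand":1},{"translation":[0,0,0.0015],"angular":[0,0,0],"hand":1},{"translation":[0,0,0.001],"angular":[0,0,0],"hand":1},{"translation":[0,0,0],"angular":[0,0,0],"hand":1},{"translation":[0,0,0],"angular":[0,0,0],"hand":1}]'
python3 -m handwheel '[{"translation":[0,0,0.0005],"angular":[0,0,0],"hand":1},{"translation":[0,0,0],"angular":[0,0,0],"hand":1}]'
python3 -m handwheel '[{"translation":[0,0,0.0005],"angular":[0,0,0],"hand":1},{"translation":[0,0,0],"angular":[0,0,0],"hand":1}]'
```

```text
clock: 13.27
position: [0.4454, 0.2722, 0.0337]
ee_rot: [0.0, 0.985, -0.171, -0.0]
contact_force: [-0.8, 1.1, -2.4]
width: 0.023
gripper_force: 70.3
clock: 13.43
position: [0.4455, 0.2722, 0.0335]
ee_rot: [0.0, 0.985, -0.171, 0.0]
contact_force: [-0.2, -0.7, 1.1]
width: 0.0232
gripper_force: 70.5
clock: 13.6
position: [0.4455, 0.2722, 0.0335]
ee_rot: [-0.0, 0.985, -0.171, 0.0]
contact_force: [-2.3, -0.1, 4.1]
width: 0.023
gripper_force: 71.2
```

```bash

python3 -m handwheel '[{"translation":[0,0,0],"angular":[0,0,0],"hand":0.6},{"translation":[0,0,0],"angular":[0,0,0],"hand":0.4},{"translation":[0,0,0],"angular":[0,0,0],"hand":0.2},{"translation":[0,0,0],"angular":[0,0,0],"hand":0},{"translation":[0,0,0],"angular":[0,0,0],"hand":0},{"translation":[0,0,0],"angular":[0,0,0],"hand":0},{"translation":[0,0,0],"angular":[0,0,0],"hand":0},{"translation":[0,0,-0.005],"angular":[0,0,0],"hand":0},{"translation":[0,0,-0.01],"angular":[0,0,0],"hand":0},{"translation":[0,0,-0.015],"angular":[0,0,0],"hand":0}]'
python3 -m handwheel '[{"translation":[0,0,-0.02],"angular":[0,0,0],"hand":0},{"translation":[0,0,-0.02],"angular":[0,0,0],"hand":0},{"translation":[0,0,-0.02],"angular":[0,0,0],"hand":0},{"translation":[0,0,-0.02],"angular":[0,0,0],"hand":0},{"translation":[0,0,-0.02],"angular":[0,0,0],"hand":0},{"translation":[0,0,-0.015],"angular":[0,0,0],"hand":0},{"translation":[0,0,-0.005],"angular":[0,0,0],"hand":0},{"translation":[0,0,0],"angular":[0,0,0],"hand":0},{"translation":[0,0,0],"angular":[0,0,0],"hand":0}]'
python3 - <<'E'
from h import *
t=manip.get_image("scene")[:,:,::-1]
cv2.imwrite("pics/p4.png",cv2.resize(t,None,fx=1.5,fy=1.5,interpolation=cv2.INTER_CUBIC))
E
```

```text
clock: 14.43
position: [0.4446, 0.2718, 0.0627]
ee_rot: [0.001, 0.985, -0.171, -0.001]
contact_force: [-0.3, 0.6, 0.7]
width: 0.0853
gripper_force: 0.0
clock: 15.18
position: [0.4452, 0.272, 0.1828]
ee_rot: [0.0, 0.985, -0.171, 0.0]
contact_force: [-0.4, -0.4, -0.4]
width: 0.0852
gripper_force: 0.0
```

View pics/p4.png

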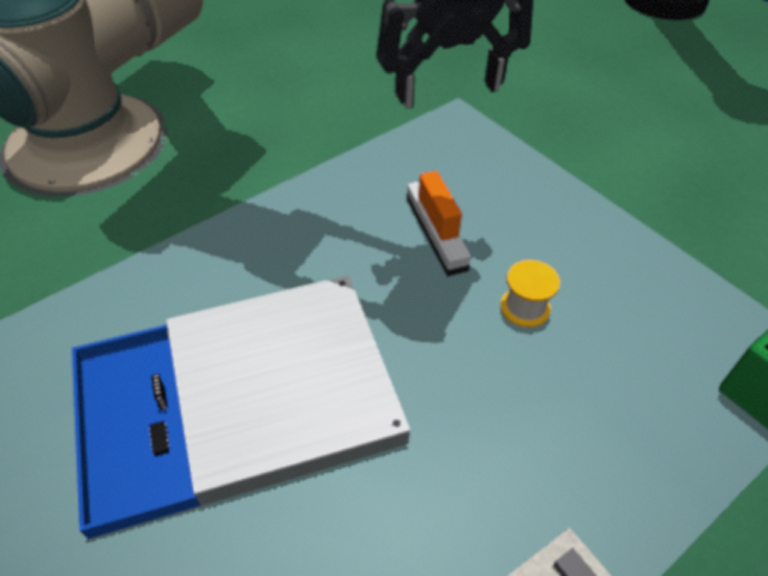

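The scraper stands upright at (438,225), clear of the plate and the spool. Both chips are in the tray, and the gripper is clear of everything.

```bash
python3 -c "
from rig import manip
print(manip.sign_off())"
```

```text
the job is handed in; nothing more can be done
None
```

Job handed in at about 15 s: the scraper wiped both chips into the blue tray (the square one seems to stand on edge there), then was stood upright on the open bench and released; the spool, cutters and circuit board were not touched.

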